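# Fit the blue cartridge fuse in the panel and set the selector to the third click

## Task

Make the panel ready for its test: take the blue cartridge fuse by its end out of the sloping rack, lay it flat on the green rubber mat and let go, then take it again across its middle and press it down into the two spring clips of the fuse block on the steel panel, until both ends have snapped fully home. Also set the panel's black rotary selector on the third click clockwise from the red dot (the dot is zero; it may have been left on the dot or one click past it), and let go of it. Do not drop the fuse, leave the green and yellow fuses in the rack, and do not push the other things on the bench about.

Things in the scene. Friction and masses are not known exactly. Their poses are not given: they have to be found in the camera images.
- fuse_blue: blue cartridge fuse with a white middle band and a 23 mm copper ferrule at each end: cylinder 27 mm across, 140 mm long, 0.14 to 0.24 kg. Origin at its centre, x along it (clips take it either way round). In the rack x points down into the socket, 30 degrees below level; its upper 52 mm stand clear towards the robot, and it is out after sliding 88 mm along -x. Lying, it rolls if pushed.
- rack: fixed orange sheet-steel rack, 135 x 216 mm, origin at the centre of its underside, z up. Three grey tubes, 37 mm across, side by side at y = -70, 0, 70 mm, rise at 30 degrees towards its -x (robot side): mouth centres at x = -20, z = 72 mm; the fuses' upper end faces at x = -65, z = 97 mm. Which fuse is in which tube varies.
- fuse_green: green fuse of the same size in the rack; leave it there. Origin at its centre.
- fuse_yellow: yellow fuse of the same size in the rack; leave it there. Origin at its centre.
- mat: dark green rubber mat fixed flat on the bench, 150 mm (x) x 280 mm (y), 3 mm thick; origin at the centre of its underside. A screwdriver lies along x near its left edge (about y = 112 mm); the middle and right are free. A fuse lying on it has its centre 16.5 mm above the bench.
- fuse_seat (a point): where the fuse's centre is when fully home in the fuse block, 48 mm above the bench, the fuse along this frame's y; z up, axes as the panel's. For 42 mm either way along y only a low base lies below (36 mm wide, top 33 mm below this point), so fingers can reach round the fuse. In x the nearest tall thing is a wire duct 83 mm away on the +x side; all stays under 95 mm above the bench.
- clip_right (a point): middle of the right copper C-shaped spring clip, on the seated fuse's axis (57 mm from the fuse seat along its -y). Each clip is 18 mm wide along y, open at the top; its flared lips end 19 mm above this point and leave 19 mm at the narrowest, 10 mm above it. The fuse is pressed straight down; snapping both ends in takes about 10 to 15 N.
- clip_left (a point): middle of the left spring clip, 57 mm from the fuse seat along its +y; like the right one.
- selector (a joint): angle of the selector handle, rad: 0 on the red dot, growing clockwise seen from above; a click every 0.524 (30 degrees), six positions 0 to 2.62, stops just beyond. A spring detent draws it to the nearest click and takes up to about 0.2 N m to overcome. The third click is 1.571.
- selector_grip (a point): on the selector's vertical axis at mid-height of its black handle, 79 mm above the bench. The handle is an upright bar 70 mm long, 14 mm wide, from 12 mm below this point to 12 mm above, on a disc 54 mm across over an 88 mm square face plate (top 58 mm above the bench). This frame turns with it: the bar lies along y, the white pointer line at the +y end; z up.
- selector_pointer (a point): outer end of the white pointer line on top of the selector handle, 33 mm from its axis.
- panel: steel mounting plate lying fixed on the bench, 300 mm (x) x 380 mm (y) x 3 mm, with all the panel's parts; origin at the centre of its underside. Selector axis at x = -60, y = -125 mm, fuse seat at x = -60, y = 55 mm. Round the selector the red dot lies towards +y, then five black ticks every 30 degrees clockwise; the third click points along +x.
- screwdriver: yellow-handled screwdriver, 150 mm, lying on the mat near its left edge; leave it.
- bottle: white bottle with a red cap, 52 mm across, 150 mm high, standing left of the rack; leave it. Origin under its centre.
- tape_roll: red roll of tape, 100 mm across, lying flat on the bench at the right; leave it.
- ear_defenders: orange ear defenders lying at the right; leave them.
There are look-alikes about, which are no part of the job. There is more than one size of the fuse_blue; the one meant has the size given above.

How it is judged:
By the outcome, as a careful person would: the job done as asked, in the order asked, and still so for the second after the job is handed in, with the robot touching nothing.
It also fails if it takes over 67 s, if anything falls off the work surface, if the arm or the gripper's body presses on something with over 40 N, if the wrist force passes 120 N, or if a joint passes its speed limit or range.

## Robot

A 6-joint arm with a two-finger parallel gripper is mounted at the origin on the work surface. World frame = base frame: x ahead of the robot, y to its left, z up, the work surface at z = 0. Lengths are in mm, angles in rad, forces in N, time in s.
With the tool pointing down it reaches from about 275 to 1000 mm from the base axis. Payload 8.4 kg.
Tool frame: the origin (TCP) lies midway between the tips of the shut fingers; the grasp point (between the pads) lies 19 mm behind it; z points along the fingers, y is the line along which they close (so a half turn about z gives the same grasp; the last joint's range is limited). The gripper opens to 85 mm and grips with 20 to 120 N. Pads are 22 mm wide; open, the fingers measure 114 mm over their backs; the gripper's body (76 mm by 85 mm) begins 54 mm behind the grasp point. The pads swing forward as they close: fully open they stand 13 mm farther back than shut.
Start: joints at [1.27, 0.353, 1.633, -0, 1.155, -0.002], TCP at [183.982, 597.309, 231.281] pointing down, gripper open.
Joint ranges: [-2.63, 2.63], [-0.92, 2.1], [0.06, 2.66], [-1.3, 4.44], [0, 2.69], [-3.02, 3.02]. Speed limits (rad/s): [2.22, 2.22, 2.79, 3.14, 3.14, 3.14].

## Interface

Orientations are given as [roll, pitch, yaw] about the fixed x, y, z axes, in that order (R = Rz(yaw) Ry(pitch) Rx(roll)).
In Python, from rig import telemetry, optics, r gives the robot as it stands.
- The arm moves only by the tool play_rows, never from a script. Its arguments are lists of equal length, an entry for each row: "dp": the shift along the tool's x, y, z in units of 40 mm (1.0 is 40 mm), a list of three; "rot": the turn, a rotation vector about the tool's x, y, z in units of 6 degrees (1.0 is 6 degrees), a list of three. In form: {"dp": [[tx, ty, tz], ...], "rot": [[ax, ay, az], ...]}. A call has 1 to 5 rows; each row is the pose to reach, as a shift and turn from the pose commanded when the call began, along the tool's axes at that moment; what a row does not reach only later rows make up. A row lasts 1/12 s, in which the tool goes at most 41.7 mm and 7.16 degrees, less where a joint would pass 70% of its speed; a pose out of reach is approached as far as the arm can. A call with a gripper value outside its range is refused whole. "fingers" is the opening, from 0 (shut) to 1 (fully open), set as the call begins (left out, the last holds). The fingers move at their own pace and stop on an object; "grip_force" is the grip in N (left out, the last holds). Time passes only in rows, so rows that repeat a pose let the fingers close. It gives the time, the measured TCP pose, the force, the opening and the grip force at its end, in the units of the state.
- telemetry.sense(): the state, without advancing time (a new reading comes with each control period).
- optics.grab_frame(name): name is "scene" or "top"; returns a dict with "color" (384x512x3 uint8, red, green, blue), "mtx" (3x3 intrinsics, pixels), "R" (3x3) and "t" (3): a world point X has camera coordinates R X + t. Camera axes: x right, y down, z forward; pixel columns grow to the right and rows downward; lengths in mm; the calibration is good to about 2 mm. A picture is of the moment at which its call begins. There is no depth.
- r.sign_off(): hands the job in; it is judged then, once.
The state is a dict: "clock": time; "qpos": joint angles; "qvel": joint speeds; "joint_efforts": joint torques, N m; "eef_pos": TCP position; "tcp_rot": TCP orientation; "contact_force": force on the tool from outside, world axes, zero at the start; "wrist_torque": the same for the moment, N m; "opening": opening from 0.0 (shut) to 1.0 (fully open); "grasp_force": force on a finger pad.
Only numpy, scipy, OpenCV 4.12 (cv2) and the standard library are available. Lean on these libraries where they do the work, as an engineer would, in place of code of your own. Each camera call takes 0.05 s, during which the arm holds its last target. There are 200 camera calls.

## Working session

There is one attempt and no reset: what is moved stays moved. The work goes in short steps, Python scripts to look and compute and a tool call to move; the robot and the scene stay as the last step left them, time stands still between calls to the robot, and variables do not carry over. Pictures are saved under pics/ and viewed, at most 10 in all, crops included, and the job is handed in when it is done.

Besides the shell and the picture viewer there is one more tool, called after "Request:" as name(argument=value, ...) on one line, values as JSON. play_rows: Moves the arm, as the interface text tells. Its arguments: {"type":"object","properties":{"dp":{"type":"array"},"rot":{"type":"array"},"fingers":{"type":"number"},"grip_force":{"type":"number"}},"required":["dp","rot"]}

```bash
mkdir -p pics; ls
python3 - <<'E'
from rig import telemetry, optics, r
import cv2, pickle
s=telemetry.sense(); print(s)
for n in("scene","top"):
    f=optics.grab_frame(n); pickle.dump(f,open(f'pics/{n}0.pkl','wb'))
    cv2.imwrite(f'pics/{n}0.png',cv2.resize(f["color"][:,:,::-1],(800,600),interpolation=cv2.INTER_CUBIC))
    print(n,f["mtx"],f["R"],f["t"])
E
```

```text
pics
{'clock': 0.0, 'qpos': array([ 1.26959810e+00,  3.53669413e-01,  1.63416224e+00, -2.37441470e-05,
        1.15519244e+00, -2.39155323e-03]), 'qvel': array([ 1.04531859e-03, -3.92638900e-04, -6.37868031e-04,  8.50371867e-05,
       -5.66282018e-04, -1.35655296e-03]), 'joint_efforts': array([-2.59026347e-04, -6.05253196e+01, -3.42063224e+01, -3.15538819e-05,
        9.44662490e-03, -1.34762396e-05]), 'eef_pos': array([183.84366949, 596.83506336, 230.53637769]), 'tcp_rot': array([-3.14016117e+00,  1.82857217e-05,  2.84279560e+00]), 'contact_force': array([ 0.4770593 , -0.02371023, -0.5874202 ]), 'wrist_torque': array([ 0.01137325, -0.00034777, -0.01364516]), 'grasp_force': 0.0, 'opening': 0.9978039055849394}
scene [[360.67046729   0.         257.57913938]
 [  0.         360.67046729 190.74353378]
 [  0.           0.           1.        ]] [[-0.35166133  0.93611284 -0.00520205]
 [ 0.77665964  0.28864957 -0.55989394]
 [-0.52262234 -0.20093328 -0.82854795]] [ 189.1392143  -369.31436718 1710.43562292]
top [[455.57473253   0.         257.85024738]
 [  0.         455.57473253 186.91524943]
 [  0.           0.           1.        ]] [[ 0.01662337 -0.99983745 -0.00698126]
 [-0.99752249 -0.01610673 -0.06847958]
 [ 0.068356    0.00810233 -0.99762809]] [ -24.12363688  516.91778895 1412.73738507]
```

View pics/scene0.png

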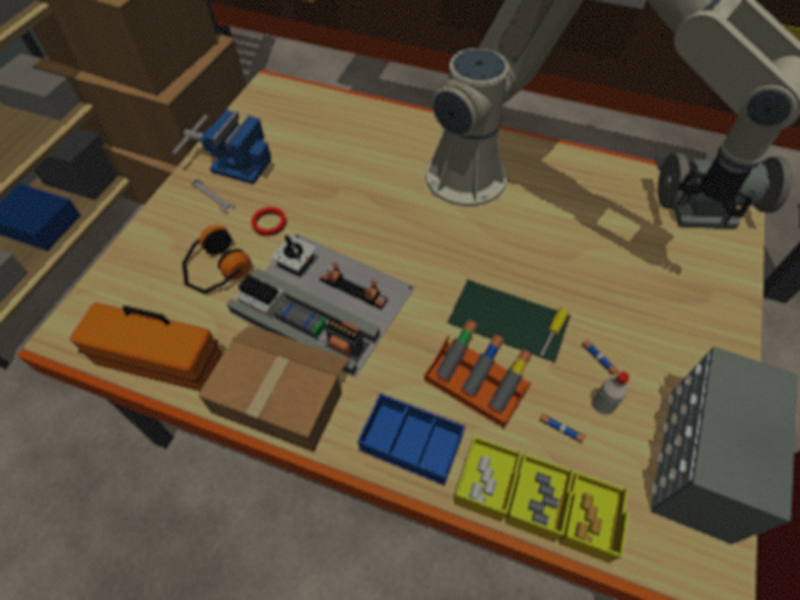

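View pics/top0.png

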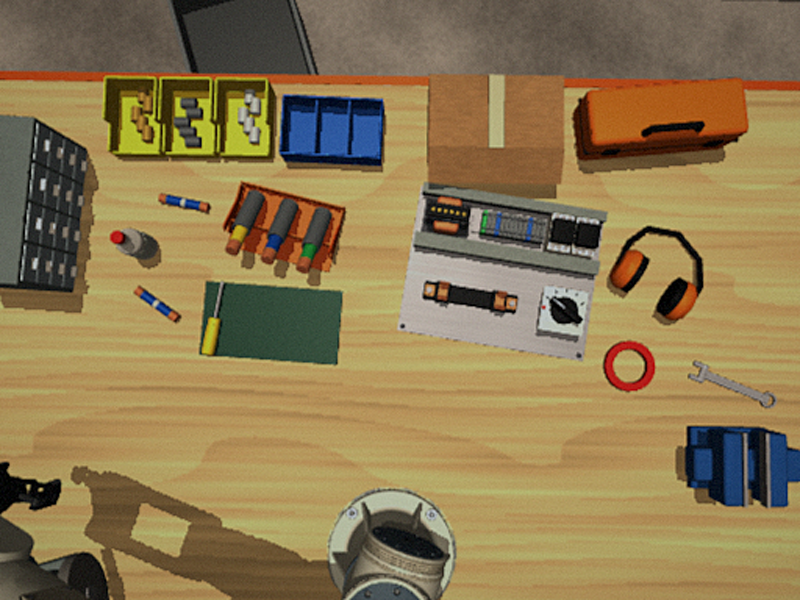

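Blue candidates in the top view (800x600): a fuse in the rack's middle tube (275,245), and loose ones at (185,202) and (157,303), which are thinner and shorter and not in the rack. The rack one fits the description. I'll check it in a close crop along with the selector.

```bash
cat > h.py <<'E'
import numpy as np, cv2, pickle
from scipy.spatial.transform import Rotation as Ro
def ray(f,u,v):
    d=np.linalg.inv(f["mtx"])@[u,v,1.]; return -f["R"].T@f["t"], f["R"].T@d
def onz(f,u,v,z):
    o,d=ray(f,u,v); return o+d*(z-o[2])/d[2]
def proj(f,X):
    p=f["mtx"]@(f["R"]@np.asarray(X,float)+f["t"]); return p[:2]/p[2]
def tri(f1,p1,f2,p2):
    o1,d1=ray(f1,*p1); o2,d2=ray(f2,*p2)
    s=np.linalg.lstsq(np.c_[d1,-d2],o2-o1,rcond=None)[0]
    a,b=o1+d1*s[0],o2+d2*s[1]; return (a+b)/2,np.linalg.norm(a-b)
def blobs(f,lo,hi,roi=None,amin=8):
    """hsv blobs: centroid, area, minAreaRect, ; roi=(u0,v0,u1,v1)"""
    m=cv2.inRange(cv2.cvtColor(f["color"],cv2.COLOR_RGB2HSV),lo,hi)
    if roi: k=np.zeros_like(m); k[roi[1]:roi[3],roi[0]:roi[2]]=255; m&=k
    n,l,st,c=cv2.connectedComponentsWithStats(m)
    return [(c[i].round(2),st[i,4],cv2.minAreaRect(np.argwhere(l==i)[:,::-1].astype(np.float32))) for i in range(1,n) if st[i,4]>=amin]
E
python3 - <<'E'
from h import *
T,S=[pickle.load(open(f'pics/{n}0.pkl','rb')) for n in("top","scene")]
for nm,f,b in(("T",T,[(95,110,230,235),(255,170,385,230)]),("S",S,[(265,190,375,275),(150,145,265,200)])):
    for lab,lo,hi in(("blue",(105,120,50),(125,255,255)),("green",(45,120,40),(80,255,255)),("yel",(22,180,120),(32,255,255)),("copper",(3,100,60),(17,200,255)),("red",(0,180,100),(4,255,255))):
        for roi in b:
            for x in blobs(f,lo,hi,roi): print(nm,lab,x[0],x[1],[np.round(q,1) for q in x[2]])
g=lambda f,b,s:cv2.resize(f["color"][b[1]:b[3],b[0]:b[2],::-1],None,fx=s,fy=s,interpolation=cv2.INTER_CUBIC)
a=g(T,(95,110,225,240),3);c=g(T,(255,170,385,235),3);d=g(S,(265,190,395,275),3)
cv2.imwrite('pics/crop1.png',np.hstack([a,np.vstack([c,g(S,(140,140,270,205),3)])]))
cv2.imwrite('pics/crop_s.png',d)
E
```

```text
T blue [110.5  127.83] 42 [array([110.3, 127.9]), array([8.8, 4.7]), np.float64(11.3)]
T blue [122.61 130.41] 44 [array([122.5, 130.4]), array([8.5, 4.9]), np.float64(14.0)]
T blue [175.06 154.19] 68 [array([175.2, 154.1]), array([7.9, 8.9]), np.float64(18.4)]
T blue [ 96.38 191.  ] 21 [array([ 95.7, 190.8]), array([4.9, 4.2]), np.float64(45.0)]
T blue [104.26 197.13] 46 [array([104.3, 197.2]), array([8.6, 5. ]), np.float64(33.7)]
T green [197.56 160.  ] 70 [array([197.5, 160. ]), array([8.5, 8.5]), np.float64(18.4)]
T yel [152.44 148.55] 66 [array([152.6, 148.7]), array([7.3, 9.2]), np.float64(18.4)]
T yel [134.13 214.73] 165 [array([134.3, 214.6]), array([ 7.4, 23.3]), np.float64(12.5)]
T copper [179.78 111.56] 9 [array([180. , 111.5]), array([1., 6.]), np.float64(90.0)]
T copper [152.3 121.2] 20 [array([152.1, 121.8]), array([ 2.7, 13. ]), np.float64(26.6)]
T copper [177.42 121.42] 45 [array([176.9, 121.4]), array([39.3,  1.2]), np.float64(14.0)]
T copper [171.13 132.05] 142 [array([165.7, 132.3]), array([23.4, 22.8]), np.float64(24.8)]
T copper [103.45 126.68] 31 [array([103.5, 1
[... 2544 characters left out ...]
[170.26 148.44] 34 [array([171., 148.]), array([ 6., 20.]), np.float64(90.0)]
S copper [170.78 145.78] 23 [array([171., 146.]), array([ 2., 12.]), np.float64(90.0)]
S copper [155.53 162.13] 15 [array([155.2, 162. ]), array([10.8,  2.5]), np.float64(33.7)]
S copper [156.05 174.42] 38 [array([156. , 174.5]), array([ 3.5, 14.8]), np.float64(45.0)]
S copper [212.59 175.08] 59 [array([212.5, 175.2]), array([ 7.5, 12.8]), np.float64(41.2)]
S copper [237.57 185.76] 54 [array([237.5, 185. ]), array([ 7., 10.]), np.float64(0.0)]
S copper [242.77 192.85] 26 [array([242.8, 192.8]), array([6.3, 4.7]), np.float64(11.3)]
S red [170.19 146.84] 37 [array([170.5, 147. ]), array([ 4., 17.]), np.float64(90.0)]
```

View pics/crop1.png

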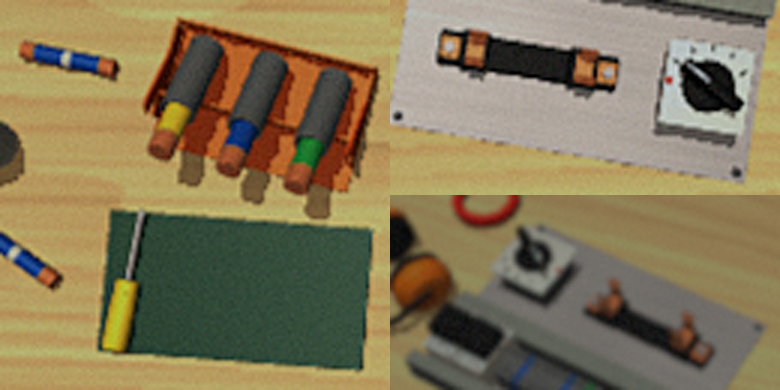

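The crop shows the middle tube holds the blue fuse (ferrule at about (230,160)), between yellow on the left and green on the right. The two loose blue fuses are thinner, so I rule them out. The selector pointer (690,65) is clockwise of the red dot (669,80), by about one click. Next I'll measure.

Run:
```python
from h import *
T,S=[pickle.load(open(f'pics/{n}0.pkl','rb')) for n in("top","scene")]
for n,a,b in(("blue",(175.06,154.19),(313.92,224.57)),("green",(197.56,160),(297.11,214.93)),("yel",(152.44,148.55),(331.72,233.74))):
    p,e=tri(T,a,S,b); print(n,p.round(1),round(e,1))
# mat
for x in blobs(T,(60,40,20),(95,255,110),(120,175,230,240),300):
    print("mat",[onz(T,*c,3).round(0)[:2] for c in cv2.boxPoints(x[2])],onz(T,*x[0],3).round(0))
# face plate white: low sat, bright
hsv=cv2.cvtColor(T["color"],cv2.COLOR_RGB2HSV)
m=((hsv[...,1]<40)&(hsv[...,2]>190)).astype(np.uint8); k=np.zeros_like(m);k[170:230,335:385]=1;m*=k
m=cv2.morphologyEx(m,cv2.MORPH_OPEN,np.ones((2,2),np.uint8))
r=cv2.minAreaRect(np.argwhere(m)[:,::-1].astype(np.float32)); print("plate rect",r)
bx=cv2.boxPoints(r); P=[onz(T,*c,58)[:2] for c in bx]; print(np.round(P,1), "centre",np.mean(P,0).round(1))
for i in range(4):
    d=P[(i+1)%4]-P[i]; print(np.linalg.norm(d).round(1), np.degrees(np.arctan2(d[1],d[0])).round(1))
# red dot and dark/bright handle
for x in blobs(T,(0,120,100),(6,255,255),(335,180,360,215),2)+blobs(T,(172,120,100),(180,255,255),(335,180,360,215),2): print("dot",x[0],onz(T,*x[0],58).round(1))
for lo,hi in(((0,0,0),(180,255,60)),((0,0,0),(180,255,30))):
    for x in blobs(T,lo,hi,(340,178,378,215),20): print("blk",x[0],x[1],x[2],onz(T,*x[0],70).round(1))
# pointer: bright within handle
m=(hsv[...,2]>130).astype(np.uint8);print(hsv[184:212,345:378,2])
# fuse block in both views
for lo,hi in(((0,0,0),(180,255,60)),):
    for x in blobs(T,lo,hi,(265,172,335,205),20): print("blockblk",x[0],x[1],x[2],[onz(T,*c,15).round(1)[:2] for c in cv2.boxPoints(x[2])])
# screws
for x in blobs(T,(0,0,0),(180,255,90),(255,203,262,212),2)+blobs(T,(0,0,0),(180,255,90),(366,222,378,231),2): print("screw",x[0],x[1],onz(T,*x[0],4).round(1))
```

```text
blue [606.1 236.   89.6] 4.5
green [589.4 168.4  89.7] 5.6
yel [621.6 303.5  93.4] 4.4
mat [array([386., 364.]), array([532., 358.]), array([517., 109.]), array([371., 117.])] [451. 234.   3.]
plate rect ((361.3423156738281, 199.5513458251953), (27.047409057617188, 26.997962951660156), 8.53076457977295)
[[ 445.8 -284.7]
 [ 527.3 -296.6]
 [ 516.4 -377.9]
 [ 435.  -365.7]] centre [ 481.1 -331.2]
82.3 -8.3
82.1 -97.7
82.3 171.5
81.8 82.4
dot [347.5 196.5] [ 489.7 -289.2   58. ]
blk [361.29 198.83] 242 ((362.0, 198.0), (20.0, 16.0), 0.0) [ 482.7 -328.4   70. ]
blk [361.48 199.16] 221 ((362.0, 198.5), (20.0, 15.0), 0.0) [ 481.7 -329.    70. ]
[[172 170 153 176 199 198 197 197 199 195 194 190 180 174 172 178 185 156
  151 158 135 152 160 160 165 166 160 163 158 161 160 156 157]
 [171 173 149 175 196 194 191 193 193 201 158 187 203 197 193 195 198 111
  145 177 171 179 177 175 157 157 138 156 158 158 164 161 161]
 [171 173 147 174 199 195 188 190 191 198 128 115 180 193 192 191 198 105
  159 202 192 199 193 195 182 178 167 176 183 169 156 149 165]
 [182 145 105 173 202 192 196 196 196 199 1
[... 3000 characters left out ...]
 192 194 194 190 195 195 194 193 200 194 191
  189 191 194 198 198 174 157 182 191 191 156 148 158 172 187]
 [155 167 196 199 203 200 204 198 196 193 196 194 194 194 191 192 194 194
  194 192 191 192 194 194 193 190 190 197 150 145 155 174 185]
 [ 92 109 129 135 144 140 149 168 193 204 202 202 203 195 195 196 192 191
  193 196 191 190 191 193 193 191 192 193 157 148 158 172 187]]
blockblk [299.49 190.28] 411 ((300.70269775390625, 189.78378295898438), (58.85483932495117, 12.494322776794434), 9.462322235107422) [array([504.9, -56.1]), array([543.8, -62. ]), array([ 516.3, -244.7]), array([ 477.4, -238.5])]
screw [257.5 208.5] 4 [449.8 -15.6   4. ]
screw [370.   227.29] 7 [ 396.6 -370.3    4. ]
```

Run:
```python
from h import *
T,S=[pickle.load(open(f'pics/{n}0.pkl','rb')) for n in("top","scene")]
P=[onz(T,*a,86) for a in((175.06,154.19),(197.56,160),(152.44,148.55))]
for p in P: print(p.round(1))
d=(P[2]-P[1])[:2]; print("rack yaw",np.degrees(np.arctan2(d[1],d[0]))-90,np.linalg.norm(d))
# predicted end-face in scene view & blue visible for check
yaw=np.arctan2(d[1],d[0])-np.pi/2; h=np.array([np.cos(yaw),np.sin(yaw)])
c=np.mean(P,0); c[:2]-=4.3*h; c[2]=78.3; ax=np.r_[h*np.cos(np.pi/6),-.5]
print("axis pt 37.5mm",c.round(1)); e=c-37.5*ax; print("end face",e.round(1)," ferrule centre",(e+11.5*ax).round(1))
print(proj(S,e+11.5*ax),"seen copper S (318.1,217.3)"); print(proj(S,e+11.5*ax+np.r_[h*.5,.866]*8))
# clip lips: copper blobs in scene, rays at z=60
for u in((212.59,175.08),(237.57,185.76)): print(onz(S,*u,55).round(1))
for n in ("top","scene"):
    f={"top":T,"scene":S}[n]; seat=np.array([507.4,-153.1,48]); y=np.array([.146,.989,0])
    print(n,[proj(f,seat+y*k).round(1) for k in(-57,0,57)])
```

```text
[607.2 234.4  86. ]
[590.7 166.2  86. ]
[623.2 303.1  86. ]
rack yaw -13.37794054968603 140.70515539454826
axis pt 37.5mm [602.8 235.6  78.3]
end face [571.3 243.1  97. ]  ferrule centre [580.9 240.8  91.3]
[316.56577689 218.93643711] seen copper S (318.1,217.3)
[316.27448877 218.7863621 ]
[ 509.8 -202.    55. ]
[523.1 -88.8  55. ]
top [array([320.9, 193.2]), array([302.5, 190.2]), array([284.2, 187.2])]
scene [array([212.2, 173.6]), array([224.2, 179.1]), array([236.5, 184.8])]
```

Run:
```python
from h import *
T,S=[pickle.load(open(f'pics/{n}0.pkl','rb')) for n in("top","scene")]
a=cv2.resize(T["color"][170:215,265:335,::-1],None,fx=9,fy=9,interpolation=cv2.INTER_CUBIC)[:,:390*2]
b=cv2.resize(S["color"][155:205,190:260,::-1],None,fx=9,fy=9,interpolation=cv2.INTER_CUBIC)
cv2.imwrite('pics/clips.png',cv2.resize(np.vstack([a,b]),None,fx=.69,fy=.69))
```

```text
(no output)
```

View pics/clips.png

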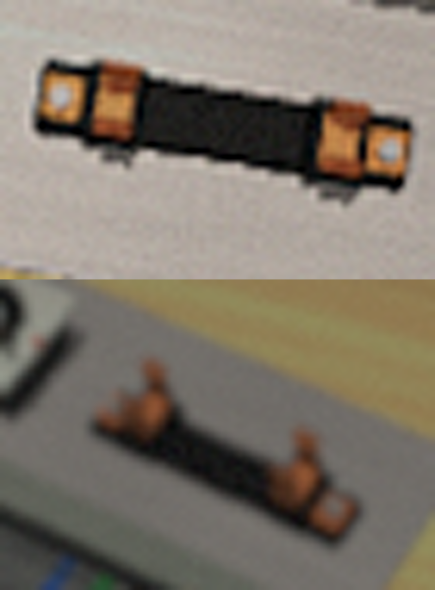

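```bash
cat >> h.py <<'E'
def Rm(x,z):
    x=np.array(x,float);x/=np.linalg.norm(x);z=np.array(z,float);z-=x*(x@z);z/=np.linalg.norm(z)
    return np.c_[x,np.cross(z,x),z]
yw=np.radians(-13.4);h=np.array([np.cos(yw),np.sin(yw),0]);ax=h*np.cos(np.pi/6)-[0,0,.5]
E_=np.array([571.3,243.1,97]); RG=Rm(-ax,-(.5*h+[0,0,.866]))
down=lambda yaw:Ro.from_euler('xyz',[np.pi,0,yaw]).as_matrix()
def goto(pos,R,p0=None,R0=None):
    """print units move from (p0,R0) (default: measured) to target"""
    if p0 is None:
        from rig import telemetry; s=telemetry.sense(); p0=s["eef_pos"];R0=Ro.from_euler('xyz',s["tcp_rot"]).as_matrix()
        print("t",round(s["clock"],2),"at",p0.round(1),"rpy",s["tcp_rot"].round(3),"F",s["contact_force"].round(1),"open",round(s["opening"],3),"grip",round(s["grasp_force"],1))
    d=R0.T@(np.array(pos)-p0); w=Ro.from_matrix(R0.T@R).as_rotvec(degrees=True)
    print("dp",(d/40).round(3),"rot",(w/6).round(3),"rows",round(np.linalg.norm(d)/41.7,1),round(np.linalg.norm(w)/7.16,1))
E
python3 -c "
from h import *
g=E_+20*ax; t=g+12*RG[:,2]; print(t,RG)
goto(t-70*RG[:,2],RG)"
```

```text
[582.31231719 240.47649599  76.60769515] [[-0.84244862  0.2317479  -0.48638794]
 [ 0.20069957  0.97277588  0.11587395]
 [ 0.5         0.         -0.8660254 ]]
t 0.1 at [183.9 596.9 230.6] rpy [-3.14   0.     2.843] F [0.5 0.  0.8] open 1.0 grip 0.0
dp [-13.016  -5.523   2.342] rot [ 0.151  4.998 -0.609] rows 13.7 4.2
```

Request:
play_rows(dp=[[-0.92,-0.39,0],[-1.84,-0.78,0],[-2.76,-1.17,0],[-3.68,-1.56,0],[-4.6,-1.95,0]], rot=[[0,0,0],[0,0,0],[0,0,0],[0,0,0],[0,0,0]], fingers=0.6, grip_force=100)

```text
clock: 0.52
eef_pos: [337.7, 467.1, 231.0]
tcp_rot: [-3.141, -0.0, 2.843]
contact_force: [0.5, 0.5, -0.5]
opening: 0.598
grasp_force: 0.0
```

Request:
play_rows(dp=[[-0.92,-0.39,0.1],[-1.84,-0.78,0.2],[-2.76,-1.17,0.3],[-3.68,-1.56,0.4],[-4.6,-1.95,0.5]], rot=[[0,0,0],[0,0,0],[0,0,0],[0,0,0],[0,0,0]])

```text
clock: 0.93
eef_pos: [490.8, 338.2, 210.9]
tcp_rot: [-3.141, -0.0, 2.843]
contact_force: [0.7, 0.2, -0.5]
opening: 0.6
grasp_force: 0.0
```

```bash
python3 -c "
from h import *
g=E_+20*ax; t=g+12*RG[:,2]
goto(t-70*RG[:,2],RG)"
```

```text
t 0.93 at [490.8 338.2 210.9] rpy [-3.141 -0.     2.843] F [ 0.7  0.2 -0.5] open 0.6 grip 0.0
dp [-3.779 -1.605  1.841] rot [ 0.16   4.995 -0.607] rows 4.3 4.2
```

Request:
play_rows(dp=[[-0.76,-0.32,0.37],[-1.52,-0.64,0.74],[-2.28,-0.96,1.11],[-3.04,-1.28,1.48],[-3.78,-1.6,1.84]], rot=[[0.03,1,-0.12],[0.06,2,-0.24],[0.1,3,-0.36],[0.13,4,-0.48],[0.16,5,-0.61]])

```text
clock: 1.35
eef_pos: [616.9, 232.7, 137.5]
tcp_rot: [3.139, -0.528, 2.91]
contact_force: [2.3, 1.9, 1.1]
opening: 0.604
grasp_force: 0.0
```

Request:
play_rows(dp=[[0,0,0],[0,0,0]], rot=[[0,0,0],[0,0,0]])

```text
clock: 1.52
eef_pos: [615.3, 231.6, 131.2]
tcp_rot: [-3.137, -0.532, 2.902]
contact_force: [-0.3, -0.2, 0.8]
opening: 0.603
grasp_force: 0.0
```

```bash
python3 -c "
from h import *
from rig import optics
g=E_+20*ax; t=g+12*RG[:,2]
goto(t,RG)
f=optics.grab_frame('top'); S=optics.grab_frame('scene')
T0=pickle.load(open('pics/top0.pkl','rb'))
print(proj(f,t),proj(f,E_))
c=lambda f,b,s:cv2.resize(f['color'][b[1]:b[3],b[0]:b[2],::-1],None,fx=s,fy=s,interpolation=cv2.INTER_CUBIC)
cv2.imwrite('pics/pre.png',np.hstack([c(f,(130,100,230,200),4),c(S,(265,165,365,265),4)]))"
```

```text
t 1.52 at [615.3 231.6 131.2] rpy [-3.137 -0.532  2.902] F [-0.3 -0.2  0.8] open 0.603 grip 0.0
dp [0.043 0.028 1.609] rot [-0.018 -0.077 -0.049] rows 1.5 0.1
[173.41223365 162.75861961] [171.1109387  165.58837841]
```

View pics/pre.png

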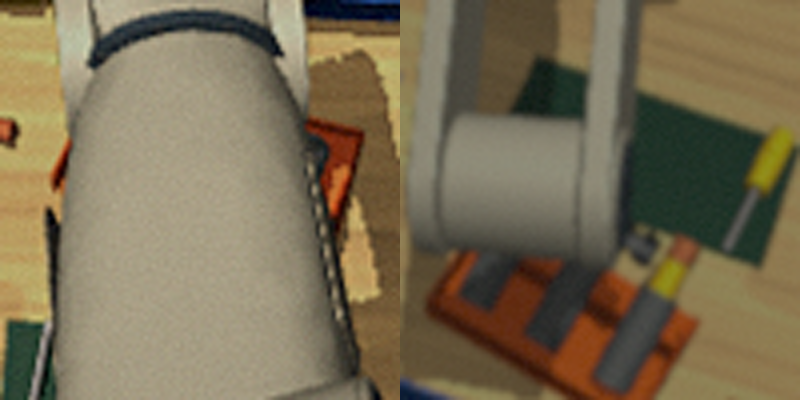

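The arm hides the grasp in both views (yellow end visible at (680,250), blue hidden). I'll go down slowly and watch the force.

Request:
play_rows(dp=[[0.04,0.03,0.4],[0.04,0.03,0.8],[0.04,0.03,1.2],[0.04,0.03,1.5],[0.04,0.03,1.6]], rot=[[-0.02,-0.08,-0.05],[-0.02,-0.08,-0.05],[-0.02,-0.08,-0.05],[-0.02,-0.08,-0.05],[-0.02,-0.08,-0.05]])

```text
clock: 2.03
eef_pos: [581.4, 244.6, 84.5]
tcp_rot: [3.135, -0.514, 2.917]
contact_force: [-0.3, 0.0, -0.1]
opening: 0.602
grasp_force: 0.0
```

Request:
play_rows(dp=[[0,0,0],[0,0,0],[0,0,0],[0,0,0],[0,0,0]], rot=[[0,0,0],[0,0,0],[0,0,0],[0,0,0],[0,0,0]], fingers=0.15, grip_force=40)

```text
clock: 2.45
eef_pos: [583.2, 242.9, 84.9]
tcp_rot: [3.136, -0.516, 2.914]
contact_force: [-4.5, -2.2, 8.5]
opening: 0.296
grasp_force: 40.8
```

```bash
python3 -c "
from h import *
g=E_+20*ax; t=g+12*RG[:,2]
goto(t,RG)"
```

```text
t 2.45 at [583.2 242.9  84.9] rpy [ 3.136 -0.516  2.914] F [-4.5 -2.2  8.5] open 0.296 grip 40.8
dp [-0.094 -0.065  0.184] rot [0.02  0.073 0.055] rows 0.2 0.1
```

The measured pose hadn't settled, so the TCP ended up 8 mm too high and the tips only just hold the fuse. I'll reopen, go deeper and regrip.

Request:
play_rows(dp=[[0,0,0],[0,0,0],[0,0,0]], rot=[[0,0,0],[0,0,0],[0,0,0]], fingers=0.55)

```text
clock: 2.7
eef_pos: [583.9, 243.2, 83.4]
tcp_rot: [3.135, -0.514, 2.914]
contact_force: [-0.7, 0.7, 0.2]
opening: 0.548
grasp_force: 0.0
```

Request:
play_rows(dp=[[-0.04,-0.08,0.1],[-0.04,-0.08,0.22],[-0.04,-0.08,0.22],[-0.04,-0.08,0.22],[-0.04,-0.08,0.22]], rot=[[0,0,0],[0.02,0.07,0.05],[0.02,0.07,0.05],[0.02,0.07,0.05],[0.02,0.07,0.05]])

```text
clock: 3.12
eef_pos: [579.5, 240.7, 74.3]
tcp_rot: [3.141, -0.523, 2.908]
contact_force: [-0.4, 0.5, -0.7]
opening: 0.545
grasp_force: 0.0
```

```bash
python3 -c "
from h import *
g=E_+20*ax; t=g+12*RG[:,2]
goto(t,RG)"
```

```text
t 3.12 at [579.5 240.7  74.3] rpy [ 3.141 -0.523  2.908] F [-0.4  0.5 -0.7] open 0.545 grip 0.0
dp [-0.031  0.01  -0.084] rot [0.    0.005 0.003] rows 0.1 0.0
```

Request:
play_rows(dp=[[-0.02,0,-0.07],[-0.02,0,-0.07],[-0.02,0,-0.07]], rot=[[0,0,0],[0,0,0],[0,0,0]])

```text
clock: 3.37
eef_pos: [582.1, 240.3, 76.9]
tcp_rot: [3.141, -0.522, 2.908]
contact_force: [-0.2, -0.3, -1.1]
opening: 0.549
grasp_force: 0.0
```

Request:
play_rows(dp=[[0,0,0],[0,0,0],[0,0,0],[0,0,0],[0,0,0]], rot=[[0,0,0],[0,0,0],[0,0,0],[0,0,0],[0,0,0]], fingers=0.15, grip_force=60)

```text
clock: 3.78
eef_pos: [581.8, 240.7, 77.0]
tcp_rot: [3.14, -0.522, 2.909]
contact_force: [0.3, 3.4, 2.8]
opening: 0.292
grasp_force: 59.0
```

```bash
python3 -c "
from h import *
g=E_+20*ax; t=g+12*RG[:,2]
goto(t-ax*100,RG)"
```

```text
t 3.78 at [581.8 240.7  77. ] rpy [ 3.14  -0.522  2.909] F [0.3 3.4 2.8] open 0.292 grip 59.0
dp [ 2.485e+00 -0.000e+00 -2.000e-03] rot [0.008 0.011 0.008] rows 2.4 0.0
```

Request:
play_rows(dp=[[0.15,0,0],[0.4,0,0],[0.7,0,0],[1.0,0,0],[1.3,0,0]], rot=[[0,0,0],[0,0,0],[0,0,0],[0,0,0],[0,0,0]])

```text
clock: 4.2
eef_pos: [537.2, 250.7, 102.8]
tcp_rot: [3.141, -0.522, 2.908]
contact_force: [3.2, 2.3, -1.5]
opening: 0.293
grasp_force: 59.2
```

Request:
play_rows(dp=[[0.3,0,0],[0.6,0,0],[0.9,0,0],[1.2,0,0],[1.4,0,0]], rot=[[0,0,0],[0,0,0],[0,0,0],[0,0,0],[0,0,0]])

```text
clock: 4.62
eef_pos: [488.6, 261.9, 131.3]
tcp_rot: [-3.141, -0.524, 2.908]
contact_force: [-0.9, 0.7, -2.1]
opening: 0.291
grasp_force: 59.0
```

```bash
python3 -c "
from h import *
from rig import optics
goto([452,275,120],down(1.424))
f=optics.grab_frame('top'); S=optics.grab_frame('scene')
c=lambda f,b,s:cv2.resize(f['color'][b[1]:b[3],b[0]:b[2],::-1],None,fx=s,fy=s,interpolation=cv2.INTER_CUBIC)
cv2.imwrite('pics/out.png',np.hstack([c(f,(120,130,220,230),4),c(S,(275,155,375,255),4)]))"
```

```text
t 4.62 at [488.6 261.9 131.3] rpy [-3.141 -0.524  2.908] F [-0.9  0.7 -2.1] open 0.291 grip 59.0
dp [0.695 0.107 0.728] rot [-3.712 -4.04  13.824] rows 1.0 12.5
```

View pics/out.png

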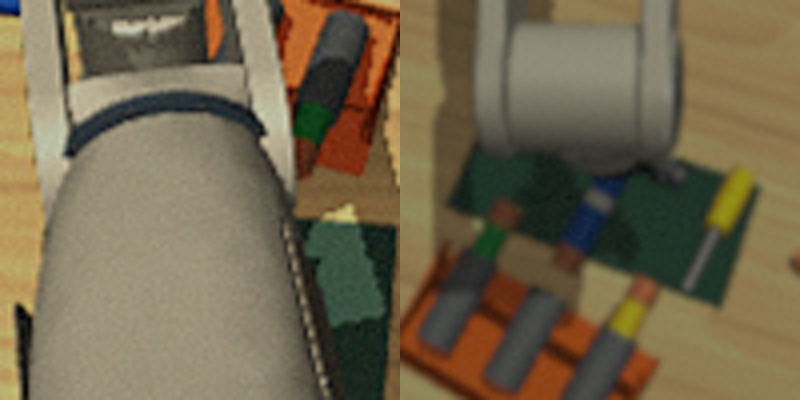

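The fuse is out and held (right half of the picture, body around (590,220), band at (600,195)). The green and yellow fuses are still in place. Now I'll lift, level and turn it.

Request:
play_rows(dp=[[0.5,0,-0.13],[1.0,0,-0.26],[1.5,0,-0.4],[2.0,0,-0.53],[2.0,0,-0.53]], rot=[[0,-0.5,0],[0,-1.5,0],[0,-2.6,0],[0,-3.7,0],[0,-4.8,0]])

```text
clock: 5.13
eef_pos: [433.0, 276.1, 191.5]
tcp_rot: [3.138, -0.014, 2.908]
contact_force: [0.3, -0.1, -2.5]
opening: 0.29
grasp_force: 59.2
```

Request:
play_rows(dp=[[0,0,0],[0,0,0],[0,0,0],[0,0,0],[0,0,0]], rot=[[0,-0.2,0.8],[0,-0.2,1.8],[0,-0.2,2.9],[0,-0.2,4.0],[0,-0.2,5.1]])

```text
clock: 5.55
eef_pos: [433.2, 275.3, 188.7]
tcp_rot: [-3.136, 0.002, 2.368]
contact_force: [0.5, -0.4, -2.5]
opening: 0.292
grasp_force: 59.4
```

Request:
play_rows(dp=[[0,0,0],[0,0,0],[0,0,0],[0,0,0],[0,0,0]], rot=[[0,0,1.1],[0,0,2.2],[0,0,3.3],[0,0,4.4],[0,0,5.4]])

```text
clock: 5.97
eef_pos: [433.3, 275.2, 188.5]
tcp_rot: [-3.138, 0.005, 1.802]
contact_force: [-0.4, -0.1, -2.5]
opening: 0.289
grasp_force: 59.4
```

```bash
python3 -c "
from h import *
goto([452,275,60],down(1.424))"
```

```text
t 5.97 at [433.3 275.2 188.5] rpy [-3.138  0.005  1.802] F [-0.4 -0.1 -2.5] open 0.289 grip 59.4
dp [-0.095  0.464  3.212] rot [-0.024  0.052  3.613] rows 3.1 3.0
```

Request:
play_rows(dp=[[0,0.1,0.6],[0,0.2,1.3],[-0.05,0.3,2.0],[-0.1,0.46,2.7],[-0.1,0.46,3.2]], rot=[[0,0.05,0.8],[0,0.05,1.6],[0,0.05,2.4],[0,0.05,3.2],[0,0.05,3.6]])

```text
clock: 6.38
eef_pos: [452.4, 274.7, 58.6]
tcp_rot: [-3.139, 0.001, 1.426]
contact_force: [0.7, 0.3, -2.1]
opening: 0.293
grasp_force: 59.3
```

Request:
play_rows(dp=[[0,0,0],[0,0,0]], rot=[[0,0,0],[0,0,0]])

```text
clock: 6.55
eef_pos: [451.4, 274.6, 60.0]
tcp_rot: [-3.137, 0.002, 1.433]
contact_force: [0.7, 0.9, -1.9]
opening: 0.297
grasp_force: 59.3
```

```bash
python3 -c "
from h import *
from rig import optics
goto([452,275,10],down(1.424))
f=optics.grab_frame('top'); S=optics.grab_frame('scene')
pickle.dump((f,S),open('pics/hold.pkl','wb'))
for n,F,roi in(('T',f,(130,130,240,240)),('S',S,(270,150,370,225))):
  for lab,lo,hi in(('blue',(105,120,40),(125,255,255)),('copper',(3,100,50),(17,200,255))):
    for x in blobs(F,lo,hi,roi,12): print(n,lab,x[0],x[1],[np.round(q,1) for q in x[2]])
c=lambda f,b,s:cv2.resize(f['color'][b[1]:b[3],b[0]:b[2],::-1],None,fx=s,fy=s,interpolation=cv2.INTER_CUBIC)
cv2.imwrite('pics/hold.png',np.hstack([c(f,(130,140,230,240),4),c(S,(265,140,365,240),4)]))"
```

```text
t 6.55 at [451.4 274.6  60. ] rpy [-3.137e+00  2.000e-03  1.433e+00] F [ 0.7  0.9 -1.9] open 0.297 grip 59.3
dp [0.014 0.02  1.249] rot [-0.039  0.019  0.084] rows 1.2 0.1
T blue [169.43 206.65] 75 [array([169.5, 207. ]), array([8., 9.]), np.float64(90.0)]
T blue [185.28 209.28] 109 [array([185.1, 209.4]), array([13. ,  8.3]), np.float64(8.1)]
T copper [131.65 132.74] 23 [array([132., 133.]), array([6., 4.]), np.float64(90.0)]
T copper [183.7  159.71] 704 [array([180.3, 156.3]), array([77.8, 49.4]), np.float64(2.9)]
T copper [173.   136.79] 82 [array([173.5, 138. ]), array([ 7.9, 17.8]), np.float64(10.6)]
T copper [195.07 139.38] 168 [array([198.5, 141. ]), array([17., 22.]), np.float64(0.0)]
T copper [195.83 210.99] 70 [array([196., 211.]), array([8., 8.]), np.float64(90.0)]
T copper [184.54 234.79] 110 [array([186.5, 234.5]), array([29.,  9.]), np.float64(-0.0)]
S blue [315.6  188.37] 57 [array([315.5, 188.4]), array([9.2, 6.2]), np.float64(23.2)]
S blue [326.8 192.9] 30 [array([326.8, 192.9]), array([4. , 6.3]), np.float64(26.6)]
S copper [307.54 184.9 ] 39 [array([307.3, 184.8]), array([5.6, 7.2]), np.float64(21.8)]
S copper [338.33 197.52] 33 [array([338.2, 197.6]), array([4.5, 7.2]), np.float64(26.6)]
S copper [300.87 207.85] 46 [array([300.9, 207.7]), array([7.6, 5.8]), np.float64(26.6)]
S copper [285.06 220.06] 47 [array([284.8, 220.7]), array([ 6.1, 10.8]), np.float64(33.7)]
S copper [300.58 223.25] 12 [array([301., 223.]), array([6., 2.]), np.float64(0.0)]
```

View pics/hold.png

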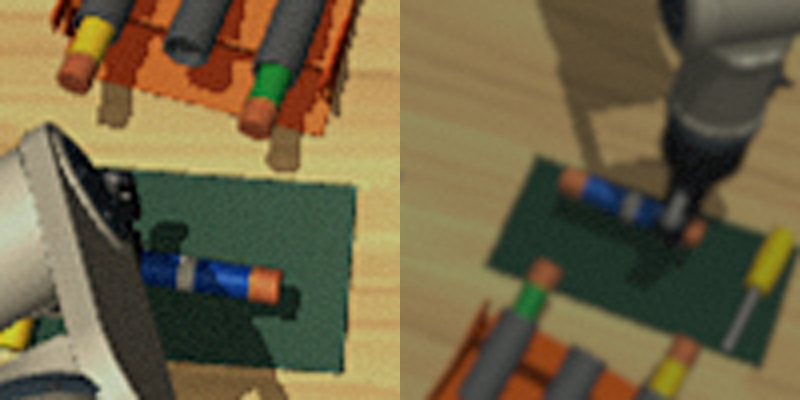

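```bash
python3 -c "
from h import *
f,S=pickle.load(open('pics/hold.pkl','rb'))
a,e=tri(f,(195.83,211),S,(307.54,184.9)); print(a.round(1),e)
o,d=ray(S,338.33,197.52)
for z in (60,65,70,75,80,85,90):
  p=o+d*(z-o[2])/d[2]; print(z,p.round(1),np.linalg.norm(p-a).round(1), np.degrees(np.arctan2(*(p-a)[:2])).round(1))
for z in(70,75):print('top ray',onz(f,195.83,211,z))
"
```

```text
[437.9 168.5  74.9] 1.1248242291428459
60 [443.2 292.5  60. ] 125.0 2.4
65 [446.7 292.4  65. ] 124.6 4.0
70 [450.2 292.4  70. ] 124.5 5.7
75 [453.7 292.3  75. ] 124.7 7.3
80 [457.2 292.2  80. ] 125.2 8.8
85 [460.7 292.1  85. ] 126.0 10.4
90 [464.2 292.   90. ] 127.1 12.0
top ray [437.82461027 169.7728012   70.        ]
top ray [437.75784418 169.05618991  75.        ]
```

The fuse is level and held about 20 mm from its end (band at (632,207), ferrules at (572,182) and (690,232)). I'll lower it onto the mat.

Request:
play_rows(dp=[[0,0,0.4],[0,0,0.8],[0,0,1.1],[0,0,1.28],[0,0,1.3]], rot=[[0,0,0],[0,0,0],[0,0,0],[0,0,0],[0,0,0]])

```text
clock: 7.07
eef_pos: [451.8, 275.2, 8.4]
tcp_rot: [-3.139, 0.0, 1.432]
contact_force: [0.2, 0.6, -2.7]
opening: 0.291
grasp_force: 59.3
```

Request:
play_rows(dp=[[0,0,0.03],[0,0,0.05],[0,0,0.05]], rot=[[0,0,0],[0,0,0],[0,0,0]])

```text
clock: 7.32
eef_pos: [452.5, 275.5, 7.4]
tcp_rot: [-3.141, -0.001, 1.432]
contact_force: [1.1, -0.0, -2.4]
opening: 0.29
grasp_force: 59.4
```

Request:
play_rows(dp=[[0,0,0.04],[0,0,0.04],[0,0,0.04]], rot=[[0,0,0],[0,0,0],[0,0,0]])

```text
clock: 7.57
eef_pos: [452.6, 275.7, 7.0]
tcp_rot: [-3.141, -0.001, 1.432]
contact_force: [-5.2, -2.3, 16.8]
opening: 0.29
grasp_force: 61.6
```

Request:
play_rows(dp=[[0,0,0.04],[0,0,0.04],[0,0,0.04]], rot=[[0,0,0],[0,0,0],[0,0,0]])

```text
clock: 7.82
eef_pos: [452.7, 275.7, 6.8]
tcp_rot: [-3.141, -0.001, 1.432]
contact_force: [-10.0, -5.0, 38.1]
opening: 0.295
grasp_force: 64.0
```

```bash
python3 -c "
from h import *
from rig import optics,telemetry
goto([452.7,275.7,6.8],down(1.432)); print(telemetry.sense()['wrist_torque'])
S=optics.grab_frame('scene'); f=optics.grab_frame('top')
print([ (x[0],x[1]) for x in blobs(S,(3,100,50),(17,200,255),(290,165,370,225),12)])
print([ (x[0],x[1]) for x in blobs(f,(3,100,50),(17,200,255),(165,190,230,225),12)])
for x in blobs(S,(3,100,50),(17,200,255),(290,165,370,225),12): print(onz(S,*x[0],20).round(1))
for x in blobs(f,(3,100,50),(17,200,255),(165,190,230,225),12): print(onz(f,*x[0],20).round(1))
"
```

```text
t 7.82 at [452.7 275.7   6.8] rpy [-3.141e+00 -1.000e-03  1.432e+00] F [-10.   -5.   38.1] open 0.295 grip 64.0
dp [-0.     0.     0.001] rot [-0.003 -0.01  -0.004] rows 0.0 0.0
[-0.80507312  1.59449083  0.03305345]
[(array([306.21, 192.46]), np.int32(39)), (array([335.66, 205.17]), np.int32(29)), (array([300.98, 207.72]), np.int32(46)), (array([300.58, 223.25]), np.int32(12))]
[(array([197.88, 210.92]), np.int32(65))]
[436.2 168.2  20. ]
[453.5 291.8  20. ]
[511.4 169.2  20. ]
[577.4 187.5  20. ]
[438.8 170.5  20. ]
```

Request:
play_rows(dp=[[0,0,-0.06],[0,0,-0.06]], rot=[[0,0,0],[0,0,0]])

```text
clock: 8.08
eef_pos: [452.8, 275.7, 7.3]
tcp_rot: [3.141, -0.001, 1.432]
contact_force: [1.0, 1.0, -1.2]
opening: 0.292
grasp_force: 59.4
```

```bash
python3 -c "
from h import *
from rig import optics
S=optics.grab_frame('scene'); f=optics.grab_frame('top')
print(tri(f,(197.88,210.92),S,(306.21,192.46)))
o,d=ray(S,335.66,205.17)
hsv=cv2.cvtColor(S['color'],cv2.COLOR_RGB2HSV)
b=blobs(S,(100,0,60),(140,60,200),(312,190,330,205),3); print(b)
"
```

```text
(array([438.99799491, 169.24205138,  24.51437278]), np.float64(1.3802059303001872))
[(array([321.8, 199. ]), np.int32(5), ((321.800048828125, 198.9000244140625), (0.4472135305404663, 4.4721360206604), 26.56505012512207))]
```

Request:
play_rows(dp=[[0,0,0.03],[0,0,0.03],[0,0,0.03],[0,0,0.03]], rot=[[0,0,0],[0,0,0],[0,0,0],[0,0,0]], fingers=0.45)

```text
clock: 8.52
eef_pos: [451.9, 275.2, 4.6]
tcp_rot: [-3.14, 0.0, 1.432]
contact_force: [0.9, -0.4, -0.3]
opening: 0.449
grasp_force: 0.0
```

Request:
play_rows(dp=[[0,0,0],[0,0,-0.3],[0,0,-0.9],[0,0,-1.6],[0,0,-2]], rot=[[0,0,0],[0,0,0],[0,0,0],[0,0,0],[0,0,0]], fingers=0.6)

```text
clock: 8.93
eef_pos: [452.9, 275.7, 87.7]
tcp_rot: [3.142, -0.001, 1.432]
contact_force: [0.7, 0.8, 0.3]
opening: 0.601
grasp_force: 0.0
```

```bash
python3 -c "
from h import *
from rig import optics
S=optics.grab_frame('scene'); f=optics.grab_frame('top')
C=[x[0] for x in blobs(S,(3,100,50),(17,200,255),(290,165,370,208),12)]; print(C)
P=[onz(S,*c,22) for c in C]; print(np.round(P,1))
C=[x for x in blobs(f,(3,100,50),(17,200,255),(140,190,230,225),12)]; print([(x[0],onz(f,*x[0],24).round(1)) for x in C])
goto([0,0,0],down(1.42))
"
```

```text
[array([306.21, 192.46]), array([334.9 , 204.38]), array([300.7 , 206.15])]
[[437.6 168.4  22. ]
 [452.3 288.1  22. ]
 [506.2 166.3  22. ]]
[(array([162.65, 204.75]), array([456.2, 280.5,  24. ])), (array([197.8 , 210.79]), array([439.2, 170.2,  24. ]))]
t 9.03 at [454.  276.4  88.4] rpy [ 3.139 -0.004  1.432] F [-0.2  0.2  0.4] open 0.602 grip 0.0
dp [ -8.427 -10.288   2.15 ] rot [ 0.026 -0.034  0.11 ] rows 12.9 0.1
```

The fuse lies flat on the mat and has been let go. Its centre is at about (446.5, 227). Next I'll regrip it across the middle.

Request:
play_rows(dp=[[-0.5,0,0],[-1.0,0,0.3],[-1.25,0,0.8],[-1.25,0,1.2],[-1.25,0,1.5]], rot=[[0,0,0],[0,0,0],[0,0,0],[0,0,0],[0,0,0]])

```text
clock: 9.45
eef_pos: [444.1, 224.6, 23.5]
tcp_rot: [-3.139, 0.001, 1.431]
contact_force: [0.1, 0.1, 0.3]
opening: 0.605
grasp_force: 0.0
```

Request:
play_rows(dp=[[0,0,0],[0,0,0],[0,0,0]], rot=[[0,0,0],[0,0,0],[0,0,0]])

```text
clock: 9.7
eef_pos: [445.3, 225.9, 25.2]
tcp_rot: [-3.14, -0.0, 1.432]
contact_force: [0.3, 0.3, 1.2]
opening: 0.596
grasp_force: 0.0
```

```bash
python3 -c "
from h import *
goto([446.6,227,7.6],down(1.435))
"
```

```text
t 9.7 at [445.3 225.9  25.2] rpy [-3.14  -0.     1.432] F [0.3 0.3 1.2] open 0.596 grip 0.0
dp [0.031 0.029 0.44 ] rot [-0.014 -0.001 -0.031] rows 0.4 0.0
```

Request:
play_rows(dp=[[0.03,0.03,0.2],[0.03,0.03,0.35],[0.03,0.03,0.43],[0.03,0.03,0.43],[0.03,0.03,0.43]], rot=[[0,0,0],[0,0,0],[0,0,0],[0,0,0],[0,0,0]])

```text
clock: 10.12
eef_pos: [446.2, 226.7, 7.4]
tcp_rot: [-3.14, 0.0, 1.432]
contact_force: [0.4, -0.4, 0.0]
opening: 0.599
grasp_force: 0.0
```

Request:
play_rows(dp=[[0,0,0],[0,0,0],[0,0,0],[0,0,0],[0,0,0]], rot=[[0,0,0],[0,0,0],[0,0,0],[0,0,0],[0,0,0]], fingers=0.15, grip_force=80)

```text
clock: 10.53
eef_pos: [446.7, 226.8, 8.2]
tcp_rot: [-3.14, -0.0, 1.432]
contact_force: [-1.0, -0.9, 5.7]
opening: 0.284
grasp_force: 78.2
```

Request:
play_rows(dp=[[0,0,-0.3],[0,0,-0.9],[0,0,-1.7],[-0.3,0.1,-2.5],[-0.9,0.3,-3.0]], rot=[[0,0,0],[0,0,0],[0,0,0],[0,0,0],[0,0,0]])

```text
clock: 10.95
eef_pos: [454.5, 191.0, 130.5]
tcp_rot: [3.141, -0.002, 1.434]
contact_force: [0.9, 0.0, -0.9]
opening: 0.283
grasp_force: 79.0
```

Request:
play_rows(dp=[[-0.8,0.26,0],[-1.7,0.55,0],[-2.6,0.85,0],[-3.5,1.1,0],[-4.4,1.4,0]], rot=[[0,0,0],[0,0,0],[0,0,0],[0,0,0],[0,0,0]])

```text
clock: 11.37
eef_pos: [484.0, 5.7, 127.7]
tcp_rot: [-3.14, -0.0, 1.432]
contact_force: [0.5, 0.4, -2.3]
opening: 0.284
grasp_force: 79.0
```

Request:
play_rows(dp=[[-0.8,0.26,0],[-1.6,0.5,0],[-2.4,0.75,0],[-3.0,1.0,0],[-3.4,1.1,0]], rot=[[0,0,0],[0,0,0],[0,0,0],[0,0,0],[0,0,0]])

```text
clock: 11.78
eef_pos: [509.9, -136.1, 127.6]
tcp_rot: [-3.141, 0.0, 1.43]
contact_force: [0.4, -0.0, -1.1]
opening: 0.287
grasp_force: 79.0
```

```bash
python3 -c "
from h import *
goto([510.5,-150.5,90],down(1.424))
"
```

```text
t 11.78 at [ 509.9 -136.1  127.6] rpy [-3.141  0.     1.43 ] F [ 0.4 -0.  -1.1] open 0.287 grip 79.0
dp [-0.353  0.066  0.94 ] rot [-0.005  0.005  0.058] rows 1.0 0.0
```

Request:
play_rows(dp=[[-0.2,0.03,0.3],[-0.35,0.07,0.7],[-0.35,0.07,1.1],[-0.35,0.07,1.25],[-0.35,0.07,1.25]], rot=[[0,0,0.06],[0,0,0.06],[0,0,0.06],[0,0,0.06],[0,0,0.06]])

```text
clock: 12.2
eef_pos: [508.2, -146.7, 75.4]
tcp_rot: [-3.136, -0.001, 1.425]
contact_force: [-0.0, 0.4, -2.5]
opening: 0.285
grasp_force: 79.0
```

Request:
play_rows(dp=[[0,0,0],[0,0,0],[0,0,0]], rot=[[0,0,0],[0,0,0],[0,0,0]])

```text
clock: 12.45
eef_pos: [510.6, -147.4, 78.2]
tcp_rot: [-3.141, 0.0, 1.426]
contact_force: [-0.0, -0.8, -1.4]
opening: 0.285
grasp_force: 79.0
```

```bash
python3 -c "
from h import *
from rig import optics
goto([510.5,-150.5,78],down(1.424))
f=optics.grab_frame('top'); S=optics.grab_frame('scene')
pickle.dump((f,S),open('pics/over.pkl','wb'))
for n,F,roi in(('T',f,(255,160,345,210)),('S',S,(195,145,265,205))):
  for lab,lo,hi in(('blue',(105,120,40),(125,255,255)),('copper',(3,100,50),(17,200,255))):
    for x in blobs(F,lo,hi,roi,12): print(n,lab,x[0],x[1],[np.round(q,1) for q in x[2]])
s=np.array([510.5,-150.5,86]);y=np.array([.146,.989,0])
for F in(f,S): print([proj(F,s+k*y).round(1) for k in(-58.5,0,58.5)])
c=lambda f,b,s:cv2.resize(f['color'][b[1]:b[3],b[0]:b[2],::-1],None,fx=s,fy=s,interpolation=cv2.INTER_CUBIC)
cv2.imwrite('pics/over.png',np.vstack([c(f,(255,165,345,210),6),c(S,(180,150,270,200),6)]))"
```

```text
t 12.45 at [ 510.6 -147.4   78.2] rpy [-3.141  0.     1.426] F [-0.  -0.8 -1.4] open 0.285 grip 79.0
dp [-0.076  0.008  0.005] rot [-0.002  0.001  0.017] rows 0.1 0.0
T copper [278.23 185.19] 97 [array([277. , 185.5]), array([11., 12.]), np.float64(90.0)]
S blue [229.98 176.04] 51 [array([230., 176.]), array([8.9, 5.4]), np.float64(26.6)]
S copper [211.79 167.08] 24 [array([212., 167.]), array([4.2, 5.7]), np.float64(45.0)]
S copper [211.79 176.52] 42 [array([211. , 176.5]), array([ 5., 10.]), np.float64(90.0)]
S copper [238.61 185.98] 114 [array([238.3, 186.4]), array([20.2, 10.7]), np.float64(67.4)]
[array([322.2, 191.5]), array([302.8, 188.3]), array([283.5, 185.2])]
[array([211.1, 168.4]), array([223.7, 174.2]), array([236.6, 180.1])]
```

View pics/over.png

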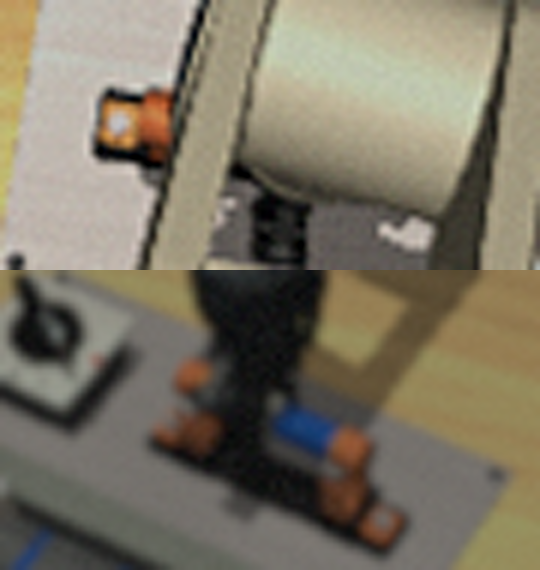

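In the scene half, the fuse is level over the clips (ferrules (193,378) and (350,445), clips (203,432) and (342,492)) and lined up to within a few mm. I'll lower it in stages.

Request:
play_rows(dp=[[-0.04,0.01,0.15],[-0.04,0.01,0.3],[-0.04,0.01,0.4],[-0.04,0.01,0.4]], rot=[[0,0,0],[0,0,0],[0,0,0],[0,0,0]], grip_force=110)

```text
clock: 12.88
eef_pos: [509.8, -149.2, 60.4]
tcp_rot: [-3.139, -0.0, 1.425]
contact_force: [0.6, -0.6, -1.8]
opening: 0.272
grasp_force: 109.7
```

Request:
play_rows(dp=[[0,0,0.05],[0,0,0.1],[0,0,0.15],[0,0,0.2],[0,0,0.2]], rot=[[0,0,0],[0,0,0],[0,0,0],[0,0,0],[0,0,0]])

```text
clock: 13.3
eef_pos: [510.7, -149.5, 53.9]
tcp_rot: [-3.141, 0.0, 1.425]
contact_force: [-0.5, -0.2, 3.9]
opening: 0.274
grasp_force: 110.6
```

Request:
play_rows(dp=[[0,0,0.04],[0,0,0.08],[0,0,0.1],[0,0,0.1]], rot=[[0,0,0],[0,0,0],[0,0,0],[0,0,0]])

```text
clock: 13.63
eef_pos: [510.1, -149.3, 49.3]
tcp_rot: [-3.14, 0.0, 1.425]
contact_force: [-0.1, -0.0, 0.8]
opening: 0.271
grasp_force: 110.3
```

Request:
play_rows(dp=[[0,0,0.04],[0,0,0.08],[0,0,0.1],[0,0,0.1]], rot=[[0,0,0],[0,0,0],[0,0,0],[0,0,0]])

```text
clock: 13.97
eef_pos: [509.8, -149.2, 44.9]
tcp_rot: [-3.139, -0.0, 1.425]
contact_force: [0.6, 0.1, -4.4]
opening: 0.272
grasp_force: 109.7
```

Request:
play_rows(dp=[[0,0,0.03],[0,0,0.06],[0,0,0.08],[0,0,0.08]], rot=[[0,0,0],[0,0,0],[0,0,0],[0,0,0]])

```text
clock: 14.3
eef_pos: [509.8, -149.2, 41.8]
tcp_rot: [-3.139, -0.0, 1.425]
contact_force: [0.9, -0.3, -6.6]
opening: 0.275
grasp_force: 109.5
```

Request:
play_rows(dp=[[0,0,0.03],[0,0,0.05],[0,0,0.05]], rot=[[0,0,0],[0,0,0],[0,0,0]])

```text
clock: 14.55
eef_pos: [510.1, -149.3, 40.1]
tcp_rot: [-3.14, -0.0, 1.425]
contact_force: [0.2, -0.7, -4.7]
opening: 0.272
grasp_force: 110.0
```

Request:
play_rows(dp=[[0,0,0.03],[0,0,0.04],[0,0,0.04]], rot=[[0,0,0],[0,0,0],[0,0,0]])

```text
clock: 14.8
eef_pos: [510.1, -149.3, 39.7]
tcp_rot: [-3.14, -0.0, 1.425]
contact_force: [-5.1, 1.3, 13.3]
opening: 0.275
grasp_force: 112.2
```

Request:
play_rows(dp=[[0,0,0.02],[0,0,0.03],[0,0,0.03]], rot=[[0,0,0],[0,0,0],[0,0,0]])

```text
clock: 15.05
eef_pos: [510.2, -149.3, 39.6]
tcp_rot: [-3.14, -0.0, 1.425]
contact_force: [-8.1, 2.6, 27.6]
opening: 0.27
grasp_force: 113.6
```

It's firmly home, with a hard stop at the predicted height. Now I'll release and go up.

Request:
play_rows(dp=[[0,0,-0.04],[0,0,-0.04],[0,0,-0.04],[0,0,-0.04]], rot=[[0,0,0],[0,0,0],[0,0,0],[0,0,0]], fingers=0.55)

```text
clock: 15.38
eef_pos: [510.3, -149.3, 39.0]
tcp_rot: [-3.14, 0.0, 1.425]
contact_force: [-0.3, 0.2, -0.2]
opening: 0.55
grasp_force: 0.0
```

Request:
play_rows(dp=[[0,0,-0.4],[0,0,-1.2],[0,0,-2.2],[0,0,-2.6],[-0.6,0,-2.6]], rot=[[0,0,0],[0,0,0],[0,0,0],[0,0,0.9],[0,0,1.9]])

```text
clock: 15.8
eef_pos: [509.6, -171.8, 147.1]
tcp_rot: [3.137, -0.001, 1.224]
contact_force: [0.1, 0.0, 0.2]
opening: 0.552
grasp_force: 0.0
```

```bash
python3 -c "
from h import *
from rig import optics
goto([484,-328.5,120],down(np.radians(51.6)))
S=optics.grab_frame('scene'); f=optics.grab_frame('top')
pickle.dump((f,S),open('pics/seat.pkl','wb'))
c=[x for x in blobs(S,(3,100,50),(17,200,255),(195,145,265,205),12)]; print(c)
b=blobs(S,(105,120,40),(125,255,255),(195,145,265,205),12);print(b)
s=np.array([510.5,-149,48]);y=np.array([.146,.989,0])
print([proj(S,s+k*y).round(1) for k in(-58.5,-35,0,35,58.5)])
"
```

```text
t 15.8 at [ 509.6 -171.8  147.1] rpy [ 3.137e+00 -1.000e-03  1.224e+00] F [0.1 0.  0.2] open 0.552 grip 0.0
dp [-3.903  0.724  0.677] rot [ 0.043 -0.016  3.091] rows 3.9 2.6
[(array([211.49, 174.32]), np.int32(53), ((210.72642517089844, 173.20755004882812), (7.554830074310303, 11.813008308410645), 15.945395469665527)), (array([239.13, 187.99]), np.int32(89), ((240.99998474121094, 187.99998474121094), (13.867505073547363, 11.094003677368164), 33.690067291259766))]
[(array([218.77, 176.77]), np.int32(48), ((218.48275756835938, 176.7930908203125), (7.799203872680664, 6.31364107131958), 21.801410675048828)), (array([230.  , 182.11]), np.int32(44), ((230.1000213623047, 182.30001831054688), (7.602630138397217, 5.81377649307251), 26.56505012512207))]
[array([212.5, 174.3]), array([217.4, 176.6]), array([224.8, 180. ]), array([232.4, 183.5]), array([237.5, 185.8])]
```

Request:
play_rows(dp=[[-0.8,0.15,0],[-1.6,0.3,0.1],[-2.4,0.45,0.3],[-3.2,0.6,0.5],[-3.9,0.72,0.68]], rot=[[0,0,0.7],[0,0,1.4],[0,0,2.1],[0,0,2.7],[0,0,3.1]])

```text
clock: 16.32
eef_pos: [480.5, -331.0, 114.7]
tcp_rot: [-3.139, 0.001, 0.9]
contact_force: [0.9, 0.1, -0.0]
opening: 0.55
grasp_force: 0.0
```

Request:
play_rows(dp=[[0,0,0],[0,0,0],[0,0,0]], rot=[[0,0,0],[0,0,0],[0,0,0]])

```text
clock: 16.57
eef_pos: [480.8, -328.8, 115.1]
tcp_rot: [-3.139, 0.001, 0.903]
contact_force: [0.5, 0.9, 0.3]
opening: 0.551
grasp_force: 0.0
```

```bash
python3 -c "
from h import *
goto([484,-328.5,71],down(np.radians(51.6)))
"
```

```text
t 16.57 at [ 480.8 -328.8  115.1] rpy [-3.139e+00  1.000e-03  9.030e-01] F [0.5 0.9 0.3] open 0.551 grip 0.0
dp [0.057 0.061 1.103] rot [-0.029  0.005  0.019] rows 1.1 0.0
```

Request:
play_rows(dp=[[0.06,0.05,0.4],[0.06,0.05,0.8],[0.06,0.05,1.05],[0.06,0.05,1.1],[0.06,0.05,1.1]], rot=[[0,0,0],[0,0,0],[0,0,0],[0,0,0],[0,0,0]])

```text
clock: 16.98
eef_pos: [484.0, -327.8, 71.3]
tcp_rot: [-3.139, 0.001, 0.903]
contact_force: [-0.1, 1.2, 0.0]
opening: 0.551
grasp_force: 0.0
```

Request:
play_rows(dp=[[0,0,0],[0,0,0],[0,0,0],[0,0,0],[0,0,0]], rot=[[0,0,0],[0,0,0],[0,0,0],[0,0,0],[0,0,0]], fingers=0.05, grip_force=40)

```text
clock: 17.4
eef_pos: [483.4, -328.2, 72.8]
tcp_rot: [-3.138, 0.0, 0.901]
contact_force: [-4.2, 6.0, 8.5]
opening: 0.151
grasp_force: 39.6
```

Request:
play_rows(dp=[[0,0,0],[0,0,0],[0,0,0],[0,0,0],[0,0,0]], rot=[[0,0,0.8],[0,0,1.6],[0,0,2.4],[0,0,3.2],[0,0,4.0]])

```text
clock: 17.82
eef_pos: [483.5, -328.3, 72.8]
tcp_rot: [-3.139, 0.002, 0.478]
contact_force: [-4.0, 4.2, 7.5]
opening: 0.155
grasp_force: 39.5
```

Request:
play_rows(dp=[[0,0,0],[0,0,0],[0,0,0],[0,0,0],[0,0,0]], rot=[[0,0,0.8],[0,0,1.6],[0,0,2.4],[0,0,3.2],[0,0,4.0]])

```text
clock: 18.23
eef_pos: [483.6, -328.5, 72.8]
tcp_rot: [-3.14, 0.002, 0.06]
contact_force: [-3.4, 3.8, 7.7]
opening: 0.152
grasp_force: 39.5
```

Request:
play_rows(dp=[[0,0,0],[0,0,0],[0,0,0],[0,0,0],[0,0,0]], rot=[[0,0,0.8],[0,0,1.6],[0,0,2.0],[0,0,2.0],[0,0,2.0]])

```text
clock: 18.65
eef_pos: [483.6, -328.5, 72.8]
tcp_rot: [-3.141, 0.003, -0.146]
contact_force: [-4.1, 3.4, 7.8]
opening: 0.152
grasp_force: 39.5
```

Final yaw is −0.146, which matches the third click. I'll release, go up and away from the cameras' view, and check.

Request:
play_rows(dp=[[0,0,0],[0,0,0],[0,0,0],[0,0,0]], rot=[[0,0,0],[0,0,0],[0,0,0],[0,0,0]], fingers=0.5)

```text
clock: 18.98
eef_pos: [484.4, -329.2, 72.0]
tcp_rot: [3.141, 0.001, -0.146]
contact_force: [-0.0, -0.1, 0.5]
opening: 0.5
grasp_force: 0.0
```

Request:
play_rows(dp=[[0,0,-0.4],[0,0,-1.2],[0,0,-2.1],[0,0,-3.0],[0,0,-3.8]], rot=[[0,0,0],[0,0,0],[0,0,0],[0,0,0],[0,0,0]])

```text
clock: 19.4
eef_pos: [484.6, -329.1, 226.0]
tcp_rot: [3.141, 0.001, -0.146]
contact_force: [-0.1, -0.5, 0.7]
opening: 0.496
grasp_force: 0.0
```

Request:
play_rows(dp=[[-0.8,0,0],[-1.7,0,0],[-2.6,0,0],[-3.4,0,0],[-4.2,0,0]], rot=[[0,0,0],[0,0,0],[0,0,0],[0,0,0],[0,0,0]])

```text
clock: 19.82
eef_pos: [316.7, -304.2, 224.1]
tcp_rot: [3.141, 0.001, -0.145]
contact_force: [-0.1, -1.5, 1.1]
opening: 0.501
grasp_force: 0.0
```

```bash
python3 -c "
from h import *
from rig import optics
S=optics.grab_frame('scene'); f=optics.grab_frame('top')
pickle.dump((f,S),open('pics/end.pkl','wb'))
c=lambda f,b,s:cv2.resize(f['color'][b[1]:b[3],b[0]:b[2],::-1],None,fx=s,fy=s,interpolation=cv2.INTER_CUBIC)
cv2.imwrite('pics/end.png',np.vstack([c(f,(255,165,385,225),5),c(S,(140,140,270,200),5)]))
for x in blobs(f,(3,100,50),(17,255,255),(260,165,340,210),12)+blobs(f,(105,120,40),(125,255,255),(260,165,340,210),12): print(x)
"
```

```text
(array([279.54, 185.5 ]), np.int32(127), ((278.7640075683594, 185.04800415039062), (14.758050918579102, 11.806440353393555), 10.30484676361084))
(array([322.16, 192.64]), np.int32(129), ((323.3699951171875, 192.41000366210938), (13.859292984008789, 12.0208158493042), 8.13010311126709))
(array([292.27, 187.44]), np.int32(108), ((292.1756896972656, 187.4459686279297), (12.658721923828125, 8.38434886932373), 9.462321281433105))
(array([309.78, 190.29]), np.int32(110), ((309.65997314453125, 190.37998962402344), (12.727922439575195, 8.485281944274902), 8.13010311126709))
```

View pics/end.png

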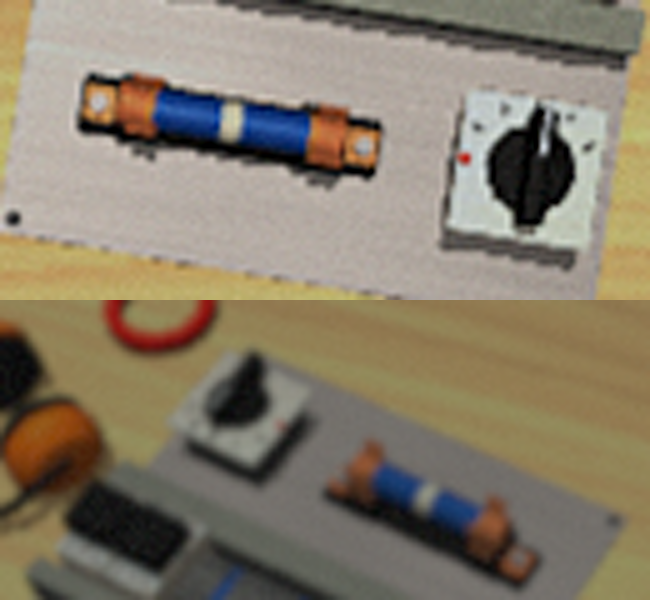

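The fuse sits centred in both clips: its blue halves are at (185,115) and (275,130) with the lips standing above on either side. The pointer is at (545,125), on the third tick past the red dot at (464,158). I'm handing it in.

```bash
python3 -c "
from rig import r
print(r.sign_off())"
```

```text
the job is handed in; nothing more can be done
None
```

The job is handed in at about 20 s: the blue fuse was laid on the mat, regripped and pressed home in both clips, the selector is on the third click and released, and the last views show both in place (no verdict came back).

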